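Make up two repair kits at the hardware counter

ROBOT

A 6-joint arm with a two-finger parallel gripper is mounted at the origin on the work surface. World frame = base frame: x ahead of the robot, y to its left, z up, the work surface at z = 0. Lengths are in m, angles in rad, forces in N, time in s.
With the tool pointing down it reaches from about 0.35 to 0.725 m from the base axis. Payload 6 kg.
Tool frame: the origin (TCP) lies at the very end of the fingers, on their centre line; the grasp point (between the pads) lies 19 mm behind it (grasp_offset is the distance from the TCP to the grasp point, in m); z points along the fingers, y is the line along which they close (so a half turn about z gives the same grasp; the last joint's range is limited). The gripper opens to 85 mm and grips with 20 to 120 N. Pads are 22 mm wide; open, the fingers measure 114 mm over their backs; the gripper's body (76 mm by 85 mm) begins 54 mm behind the grasp point. The pads swing forward as they close: fully open they stand 13 mm farther back than shut.
Start: joints at [-0.798, 0.04, 0.085, 0, -1.615, -0.334], TCP at [0.255, -0.543, 0.231] pointing down, gripper open.
Joint ranges: [-2.56, 2.56], [-1.29, 2.01], [-1.08, 1.49], [-3.29, 1.98], [-2.81, -0.18], [-2.99, 2.99]. Speed limits (rad/s): [2.57, 2.57, 3.01, 3.14, 3.14, 3.14].

INTERFACE

Orientations are given as a 3x3 rotation matrix whose columns are the frame's x, y, z axes.
In Python, from workcell import * gives the robot as it stands. Calls block until the motion is done:
- movep(position, orientation): joint-space move of the TCP to a pose.
- move_linear(position, rot=None, feed=0.15, until_force=None): straight line of the TCP; rot=None keeps the orientation; feed is the mean speed in m/s. With until_force (N) it stops when the force on the tool has changed by that much, and returns True; else False.
- set_joints(angles): joint-space move.
- gripper_open() and gripper_close(effort=None): open the fingers fully, or close them until they stop; effort is the grip in N (None keeps the last).
- sleep(seconds).
- solve_ik(position, orientation): joint angles nearest the present ones, or None.
- camera(name): name is "scene" or "top" or "wrist"; returns a dict with "image" (480x640x3 uint8, red, green, blue), "depth" (480x640 float32, m along the optical axis (not along the pixel's ray), 0 where there is no reading), "intrinsics" (3x3 intrinsics, pixels), "k1" (the pictures are not rectified: a ray, as slopes to the right and down, at radius r is drawn at 1 + k1 r^2 times it, then the intrinsics apply), "view" (4x4, takes a point from world to camera coordinates). Camera axes: x right, y up, looking along -z (the intrinsics and any distortion apply to the point x, -y, -z); pixel columns grow to the right and rows downward; lengths in m; the calibration is good to about 2 mm. A picture is of the moment at which its call begins.
A pose or a line that the arm cannot do raises MotionError and nothing moves.
- sign_off(): hands the job in; it is judged then, once.
Trained networks look in the newest picture that a camera, given by its name, has taken for a name from the list of things; names that differ only in an ending like _2 or _b are one class to them, and where a whole thing is asked for, a point or a joint stands for the part that bears it (a point fixed in the world has none). Each returns a list of dicts, best first, with "p" (0 to 1); they miss things now and then, are a little off and sometimes report something else, mostly with a low value. They report only what shows in the picture. A call takes as long as a camera call. They do not tell look-alikes from the thing itself.
- find_in(camera, query): "position" ([row, column] in pixels, amid what is visible of it).
Readings, each from a call of its own:
- current_t(): time.
- current_joint_positions(): joint angles.
- current_qvel(): joint speeds.
- current_joint_efforts(): joint torques, N m.
- current_ee_pos(): TCP position.
- current_orientation(): TCP orientation.
- current_force(): force on the tool from outside, world axes, zero at the start.
- current_moment(): the same for the moment, N m.
- current_gripper_width(): finger opening in m.
- current_gripper_force(): force on a finger pad.
Only numpy, scipy, OpenCV 4.12 (cv2) and the standard library are available. Lean on these libraries where they do the work, as an engineer would, in place of code of your own. Each camera call takes 0.05 s, during which the arm holds its last target. There are 200 camera calls.

TASK

Make up two repair kits from the stock on the counter: the larger bearing, the bolt and the yellow carton go into the orange tray, the smaller bearing and the red tin into the green tray. Put one thing to a compartment (any compartment will do), each resting flat on the compartment's floor and the same way up as it stands now. Leave the blue carton, the brass nut and the owl where they are, and let go of everything at the end.

Things in the scene. Friction and masses are not known exactly. Their poses are not given: they have to be found in the camera images.
- tray_orange: Orange plastic kit tray, fixed to the table: outside 244 x 104 x 22 mm, walls, dividers and floor 4 mm thick, open on top. Origin at the centre of its underside, x along its length, y across it, z up. Two dividers make three equal compartments in a row, each about 76 mm (along x) by 96 mm (along y), centred at tray x = -80, 0 and +80 mm, y = 0; their floor is 4 mm above the table.
- tray_green: Green plastic kit tray, fixed to the table: outside 244 x 104 x 22 mm, walls, dividers and floor 4 mm thick, open on top. Origin at the centre of its underside, x along its length, y across it, z up. Two dividers make three equal compartments in a row, each about 76 mm (along x) by 96 mm (along y), centred at tray x = -80, 0 and +80 mm, y = 0; their floor is 4 mm above the table.
- bearing_large: The larger ball bearing, lying flat: a steel disc of 47 mm outside diameter, 14 mm high, with a black seal ring on top (the dark bore is filled: take it by the outside); about 0.11 kg. Loose. Origin at the centre of its underside, z up.
- bearing_small: The smaller ball bearing, lying flat: a steel disc of 35 mm outside diameter, 11 mm high, with a blue seal ring on top (take it by the outside); about 0.05 kg. Loose. Origin at the centre of its underside, z up.
- bolt: A big steel hex bolt standing on its head, threaded shank up: hex head 30 mm across flats (35 mm across corners) and 12.5 mm high, round shank of 20 mm diameter above it, 57 mm high in all; about 0.19 kg. Loose. Origin at the centre of its underside, z up.
- carton_yellow: A small yellow carton with white labels on two sides and a brown tape along the middle of its top (along its x), 56 mm (its x) by 40 mm (its y) by 34 mm high, stiff; about 0.09 kg. Loose. Origin at the centre of its underside, z up.
- tin_red: A small round tin, red with a red lid that has a white spot in its middle, and a white band round the  body 44 mm in diameter and 40 mm high, lid 41 mm in diameter, 50 mm high in all; about 0.11 kg. Loose. Origin at the centre of its underside, z up.
- carton_blue: A blue carton with white labels on two sides and a brown tape across its top, 46 x 46 x 40 mm high. Loose; not part of either kit, to be left where it stands. Origin at the centre of its underside, z up.
- nut: A big brass-coloured hex nut lying flat, 46 mm across flats (53 mm across corners), 24 mm high. Loose; not part of either kit, to be left where it stands. Origin at the centre of its underside, z up.
- owl: A little carved wooden owl, about 42 mm across and 56 mm high. Loose; not part of either kit, to be left where it stands. Origin at the centre of its underside, z up.
Mind the look-alikes: they are no part of the job. Several things have the shape of the carton_yellow; the one meant has the colours described above.

How it is judged:
At the end, for the whole second after the job is handed in: Each kit's things rest in separate compartments of their tray: within 30 mm along and 36 mm across the tray of the compartment's centre, underside at most 5 mm above its floor, upright within 0.12 rad, at rest (z of bearing_large in the frame of tray_orange between 0 and 0.009 m and angle between each of bearing_large, bolt, carton_yellow, bearing_small, tin_red's own z axis and vertical below 0.12 rad and linear speed of each of bearing_large, bolt, carton_yellow, bearing_small, tin_red below 0.02 m/s and angular speed of each of bearing_large, bolt, carton_yellow, bearing_small, tin_red below 0.2 rad/s and z of bolt in the frame of tray_orange between 0 and 0.009 m and z of carton_yellow in the frame of tray_orange between 0 and 0.009 m and (((x of bearing_large in the frame of tray_orange between -0.11 and -0.05 m and y of bearing_large in the frame of tray_orange between -0.036 and 0.036 m) and (x of bolt in the frame of tray_orange between -0.03 and 0.03 m and y of bolt in the frame of tray_orange between -0.036 and 0.036 m) and (x of carton_yellow in the frame of tray_orange between 0.05 and 0.11 m and y of carton_yellow in the frame of tray_orange between -0.036 and 0.036 m)) or ((x of bearing_large in the frame of tray_orange between -0.11 and -0.05 m and y of bearing_large in the frame of tray_orange between -0.036 and 0.036 m) and (x of bolt in the frame of tray_orange between 0.05 and 0.11 m and y of bolt in the frame of tray_orange between -0.036 and 0.036 m) and (x of carton_yellow in the frame of tray_orange between -0.03 and 0.03 m and y of carton_yellow in the frame of tray_orange between -0.036 and 0.036 m)) or ((x of bearing_large in the frame of tray_orange between -0.03 and 0.03 m and y of bearing_large in the frame of tray_orange between -0.036 and 0.036 m) and (x of bolt in the frame of tray_orange between -0.11 and -0.05 m and y of bolt in the frame of tray_orange between -0.036 and 0.036 m) and (x of carton_yellow in the frame of tray_orange between 0.05 and 0.11 m and y of carton_yellow in the frame of tray_orange between -0.036 and 0.036 m)) or ((x of bearing_large in the frame of tray_orange between -0.03 and 0.03 m and y of bearing_large in the frame of tray_orange between -0.036 and 0.036 m) and (x of bolt in the frame of tray_orange between 0.05 and 0.11 m and y of bolt in the frame of tray_orange between -0.036 and 0.036 m) and (x of carton_yellow in the frame of tray_orange between -0.11 and -0.05 m and y of carton_yellow in the frame of tray_orange between -0.036 and 0.036 m)) or ((x of bearing_large in the frame of tray_orange between 0.05 and 0.11 m and y of bearing_large in the frame of tray_orange between -0.036 and 0.036 m) and (x of bolt in the frame of tray_orange between -0.11 and -0.05 m and y of bolt in the frame of tray_orange between -0.036 and 0.036 m) and (x of carton_yellow in the frame of tray_orange between -0.03 and 0.03 m and y of carton_yellow in the frame of tray_orange between -0.036 and 0.036 m)) or ((x of bearing_large in the frame of tray_orange between 0.05 and 0.11 m and y of bearing_large in the frame of tray_orange between -0.036 and 0.036 m) and (x of bolt in the frame of tray_orange between -0.03 and 0.03 m and y of bolt in the frame of tray_orange between -0.036 and 0.036 m) and (x of carton_yellow in the frame of tray_orange between -0.11 and -0.05 m and y of carton_yellow in the frame of tray_orange between -0.036 and 0.036 m))) and z of bearing_small in the frame of tray_green between 0 and 0.009 m and z of tin_red in the frame of tray_green between 0 and 0.009 m and (((x of bearing_small in the frame of tray_green between -0.11 and -0.05 m and y of bearing_small in the frame of tray_green between -0.036 and 0.036 m) and (x of tin_red in the frame of tray_green between -0.03 and 0.03 m and y of tin_red in the frame of tray_green between -0.036 and 0.036 m)) or ((x of bearing_small in the frame of tray_green between -0.11 and -0.05 m and y of bearing_small in the frame of tray_green between -0.036 and 0.036 m) and (x of tin_red in the frame of tray_green between 0.05 and 0.11 m and y of tin_red in the frame of tray_green between -0.036 and 0.036 m)) or ((x of bearing_small in the frame of tray_green between -0.03 and 0.03 m and y of bearing_small in the frame of tray_green between -0.036 and 0.036 m) and (x of tin_red in the frame of tray_green between -0.11 and -0.05 m and y of tin_red in the frame of tray_green between -0.036 and 0.036 m)) or ((x of bearing_small in the frame of tray_green between -0.03 and 0.03 m and y of bearing_small in the frame of tray_green between -0.036 and 0.036 m) and (x of tin_red in the frame of tray_green between 0.05 and 0.11 m and y of tin_red in the frame of tray_green between -0.036 and 0.036 m)) or ((x of bearing_small in the frame of tray_green between 0.05 and 0.11 m and y of bearing_small in the frame of tray_green between -0.036 and 0.036 m) and (x of tin_red in the frame of tray_green between -0.11 and -0.05 m and y of tin_red in the frame of tray_green between -0.036 and 0.036 m)) or ((x of bearing_small in the frame of tray_green between 0.05 and 0.11 m and y of bearing_small in the frame of tray_green between -0.036 and 0.036 m) and (x of tin_red in the frame of tray_green between -0.03 and 0.03 m and y of tin_red in the frame of tray_green between -0.036 and 0.036 m)))); the robot touches nothing.
It fails at once if the blue carton is moved more than 20 mm or tipped over (distance of carton_blue from where it was at the start of the episode above 0.02 m or angle between carton_blue's own z axis and vertical above 0.5 rad).
It fails at once if the brass nut is moved more than 20 mm or tipped over (distance of nut from where it was at the start of the episode above 0.02 m or angle between nut's own z axis and vertical above 0.5 rad).
It fails at once if the owl is moved more than 20 mm or tipped over (distance of owl from where it was at the start of the episode above 0.02 m or angle between owl's own z axis and vertical above 0.5 rad).
It also fails if it takes over 131 s, if anything falls off the work surface, if the arm or the gripper's body presses on something with over 40 N, if the wrist force passes 120 N, or if a joint passes its speed limit or range.

## Working session

There is one attempt and no reset: what is moved stays moved. The work goes in short steps, each a Python script; the robot and the scene stay as the last script left them, time stands still between calls to the robot, and variables do not carry over. Pictures are saved under pics/ and viewed, at most 14 in all, crops included, and the job is handed in when it is done.

```bash
ls; mkdir -p pics
python3 - <<'E'
from workcell import *
import cv2,numpy as np
for n in("top","scene"):
    c=camera(n);cv2.imwrite(f"pics/{n}0.png",c["image"][...,::-1]);np.savez(f"{n}0.npz",**c)
    print(n,c["intrinsics"],c["k1"],c["view"])
print(current_t(),current_orientation())
E
```

```text
pics
top [[469.15312556   0.         329.38516474]
 [  0.         469.15312556 235.60539985]
 [  0.           0.           1.        ]] -0.047351657107197714 [[ 0.0078297  -0.9999355   0.00822703  0.00641647]
 [ 0.99858695  0.00825107  0.05249778 -0.54908257]
 [-0.05256228  0.00780437  0.99858715 -0.8205255 ]
 [ 0.          0.          0.          1.        ]]
scene [[471.77294183   0.         317.18624039]
 [  0.         471.77294183 248.97738941]
 [  0.           0.           1.        ]] -0.04156617176147727 [[ 0.52243287  0.85249159 -0.01794391 -0.29657484]
 [-0.65135648  0.41257504  0.63680184  0.33088872]
 [ 0.55027142 -0.32099833  0.77081868 -1.20114044]
 [ 0.          0.          0.          1.        ]]
0.1 [[-9.05255831e-01 -4.24866140e-01 -8.01810196e-04]
 [-4.24866873e-01  9.05254793e-01  1.37853113e-03]
 [ 1.40151322e-04  1.58858594e-03 -9.99998728e-01]]
```

View pics/top0.png

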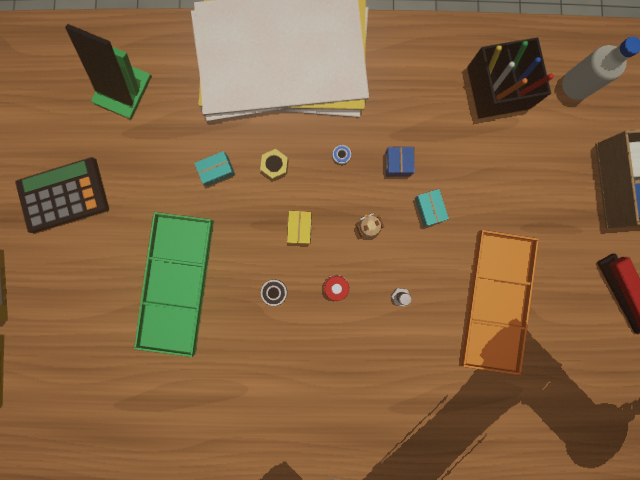

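View pics/scene0.png

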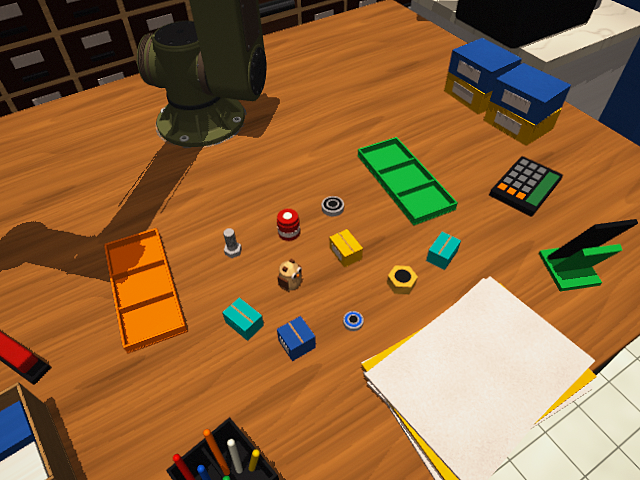

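The top picture shows the trays green (172,285) and orange (500,302), the large bearing at (274,292), red tin (337,289), bolt (401,298), small bearing (342,155), owl (369,226) and nut (274,164). Possible yellow cartons are yellow (299,228), teal (214,168), teal (432,208) and blue (400,161). By its colour I choose (299,228), and will check it in a crop.

```bash
cat > h.py <<'E'
import numpy as np,cv2
def rays(c,uv):
    n=(np.asarray(uv,float).reshape(-1,2)-c["intrinsics"][:2,2])/c["intrinsics"][0,0]
    u=n.copy()
    for _ in range(20): u=n/(1+c["k1"]*(u**2).sum(1,keepdims=True))
    return u
def at_z(c,uv,z):
    V=c["view"];u=rays(c,uv);d=np.c_[u[:,0],-u[:,1],-np.ones(len(u))]@V[:3,:3]
    o=-V[:3,:3].T@V[:3,3]; z=np.broadcast_to(z,len(u))
    return o+d*((z-o[2])/d[:,2])[:,None]
def cloud(c):
    v,u=np.mgrid[:480,:640];r=rays(c,np.c_[u.ravel(),v.ravel()]);d=c["depth"].ravel()
    P=np.c_[r[:,0]*d,-r[:,1]*d,-d];V=c["view"]
    return ((P-V[:3,3])@V[:3,:3]).reshape(480,640,3)
def top_at(c,P,uv,h,rad=45,tol=.004):
    """points of the top face near pixel uv -> (z,centroid, minrect, circle)"""
    s=P[int(uv[1]),int(uv[0])];
    w=at_z(c,[uv],h)[0]
    m=(np.hypot(P[...,0]-w[0],P[...,1]-w[1])<rad/1000)&(abs(P[...,2]-h)<tol)&(c["depth"]>0)
    n,L=cv2.connectedComponents(m.astype('uint8'))
    if n<2: return None
    k=1+np.argmax([(L==i).sum() for i in range(1,n)]);q=P[L==k]
    xy=q[:,:2].astype('float32')
    return np.median(q[:,2]),len(q),xy.mean(0),cv2.minAreaRect(xy*1000),cv2.minEnclosingCircle(xy*1000)
E
python3 - <<'E'
import numpy as np,cv2
from h import *
c=dict(np.load("top0.npz"));P=cloud(c)
print("table z",np.median(P[380:420,250:350,2]))
np.set_printoptions(precision=4,suppress=True)
for n,uv,h in [("bl",(274,292),.014),("bs",(342,155),.011),("bolt",(404,299),.057),("tin",(337,289),.05),("yel",(299,228),.034),("blue",(400,161),.04),("nut",(285,164),.024),("owl",(369,226),.05),("t1",(214,168),.034),("t2",(432,208),.034)]:
    r=top_at(c,P,uv,h); print(n,at_z(c,[uv],h)[0]); print("   ",r)
hsv=cv2.cvtColor(c["image"],cv2.COLOR_RGB2HSV)
for n,lo,hi,roi in [("green",(50,100,40),(75,255,255),(120,205,220,365)),("orange",(5,190,40),(20,255,255),(455,222,545,380))]:
    m=cv2.inRange(hsv,lo,hi);a=np.zeros_like(m);x0,y0,x1,y1=roi;a[y0:y1,x0:x1]=1
    z=P[...,2]; mm=(a>0)&(z>.018)&(z<.027); q=P[mm][:,:2].astype('float32')*1000
    print(n,mm.sum(),cv2.minAreaRect(q))
i=c["image"][100:340,180:460,::-1];cv2.imwrite("pics/crop.png",cv2.resize(i,(784,600*240*280//280//240),interpolation=cv2.INTER_CUBIC))
E
```

```text
table z 0.0003007804945961003
bl [0.4483 0.1081 0.014 ]
    (np.float64(0.014706693707735388), 540, array([0.4477, 0.1091], dtype=float32), ((447.2875671386719, 109.00772094726562), (44.39052200317383, 44.52571487426758), 0.43530142307281494), ((447.5264892578125, 109.35811614990234), 23.411422729492188))
bs [ 0.6952 -0.0108  0.011 ]
    (np.float64(0.01154618018932477), 284, array([ 0.6974, -0.01  ], dtype=float32), ((697.7774658203125, -10.045866012573242), (33.432411193847656, 33.36678695678711), 51.409515380859375), ((697.892333984375, -9.936788558959961), 17.458778381347656))
bolt [ 0.441  -0.1152  0.057 ]
    (np.float64(0.057148185942771414), 119, array([ 0.4415, -0.1169], dtype=float32), ((441.0015563964844, -116.97869873046875), (19.09963035583496, 19.039003372192383), 44.328826904296875), ((441.4808044433594, -116.97797393798828), 10.248023986816406))
tin [ 0.4566 -0.0025  0.05  ]
    (np.float64(0.05032824311440428), 447, array([ 0.4581, -0.0015], dtype=float32), ((457.4791564941406, -1.7175884246826172), (38.95737075805664, 39.121742248535156), 0.4679268002510071), ((458.
[... 1249 characters left out ...]
6674, 0.2163], dtype=float32), ((667.5208740234375, 217.08387756347656), (40.5452880859375, 56.411869049072266), 22.41443634033203), ((667.116455078125, 216.43650817871094), 33.15863800048828))
t2 [ 0.5979 -0.1683  0.034 ]
    (np.float64(0.034395776961169626), 733, array([ 0.6001, -0.1698], dtype=float32), ((600.2526245117188, -170.27684020996094), (56.10970687866211, 41.1862678527832), 17.58661460876465), ((599.8132934570312, -169.8494110107422), 33.331695556640625))
green 1238 ((462.0218200683594, 287.552490234375), (106.29025268554688, 244.738037109375), 83.53624725341797)
orange 1303 ((433.57769775390625, -293.82415771484375), (106.41740417480469, 245.15724182128906), 81.85350799560547)
```

View pics/crop.png

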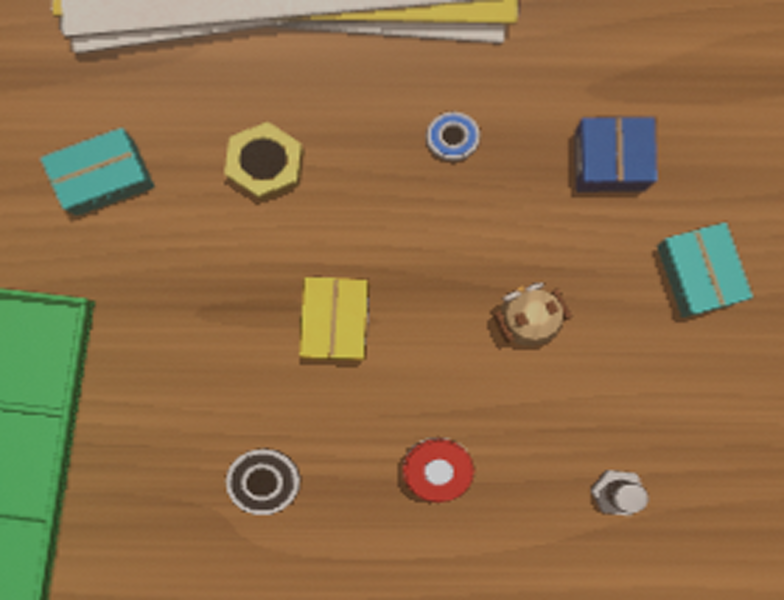

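The crop confirms it: yellow carton with brown tape at top-image pixel (299,228), and the two teal ones and the blue one are look-alikes. Measured sizes and heights match the descriptions. I start with the bolt.

```bash
cat > act.py <<'E'
from workcell import *
import numpy as np
T={"g":(np.array([.462,.2876]),np.radians(-6.46)),"o":(np.array([.4336,-.2938]),np.radians(-8.15))}
def R(a):
    """tool down, closing axis y at world angle a; the half turn nearest in joint 6"""
    out=[]
    for s in(0,np.pi):
        y=np.array([np.cos(a+s),np.sin(a+s),0]);z=np.array([0,0,-1.]);out.append(np.c_[np.cross(y,z),y,z])
    return out
def over(p,a,z):
    q0=np.array(current_joint_positions());best=None
    for r in R(a):
        q=solve_ik([*p,z],r)
        if q is not None and abs(q[5])<2.9 and (best is None or abs(q-q0).max()<best[0]): best=(abs(q-q0).max(),r)
    movep([*p,z],best[1])
def pick(p,a,z,up=.13):
    over(p,a,up);move_linear([*p,z+.02],feed=.2);move_linear([*p,z],feed=.05);gripper_close(50)
    w=current_gripper_width();move_linear([*p,up],feed=.2)
    print("width",w,current_gripper_width(),"F",current_gripper_force(),"t",current_t());return current_gripper_width()
def place(tray,k,z,up=.13):
    c,al=T[tray];p=c+.08*k*np.array([np.cos(al),np.sin(al)])
    over(p,al+np.pi/2,up);move_linear([*p,z+.025],feed=.2)
    hit=move_linear([*p,z],feed=.04,until_force=8);zz=current_ee_pos()[2]
    gripper_open();move_linear([*p,up],feed=.2);print("placed",p,"hit",hit,zz,"t",current_t())
E
python3 - <<'E'
from act import *
w=pick((.4413,-.117),0,.018)
if .015<w<.025: place("o",-1,.0235)
import cv2;c=camera("top");cv2.imwrite("pics/t1.png",c["image"][130:400,250:570,::-1])
E
```

```text
width 0.018560561386553594 0.018568520916287867 F 48.840097188949585 t 4.3167
placed [ 0.35440797 -0.28245879] hit False 0.023643364698626716 t 8.175
```

View pics/t1.png

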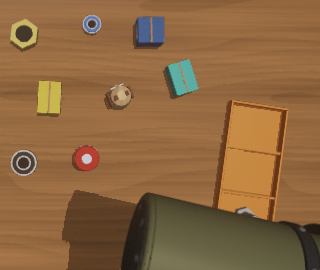

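The bolt is in the near compartment at crop (245,212), half hidden by the arm; I'll check it after the next move. Large bearing next.

Run:
```python
from act import *
import cv2
w=pick((.4476,.1092),0,.003)
c=camera("top");np.savez("t2.npz",**c);a=c["image"][200:400,200:560,::-1];cv2.imwrite("pics/t2.png",cv2.resize(a,None,fx=2,fy=2))
```

```text
width 0.04451940306234525 0.04432702241755838 F 51.05717718601227 t 12.2
```

View pics/t2.png

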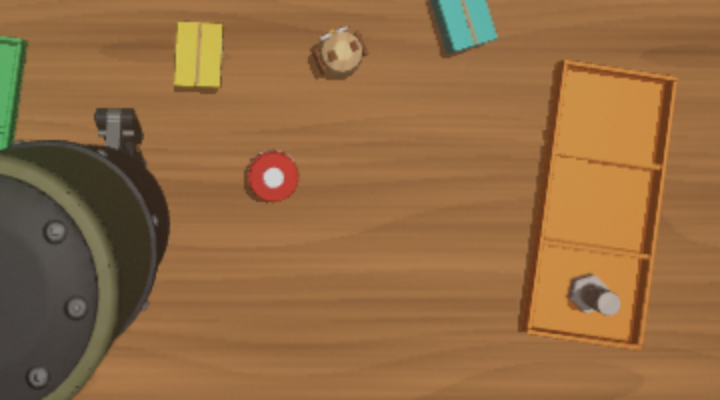

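The bolt stands at crop (595,297); its slant looks like perspective. The bearing is held at its expected width, so I place it and continue with the yellow carton.

Run:
```python
from act import *
import cv2
print(current_gripper_width());place("o",0,.013)
w=pick((.563,.0641),np.radians(88),.013)
c=camera("top");np.savez("t3.npz",**c);a=c["image"][200:400,200:560,::-1];cv2.imwrite("pics/t3.png",cv2.resize(a,None,fx=2,fy=2))
from h import *
P=cloud(c);print("bolt",top_at(c,P,(500,350),.061,80,.005));print("bl",top_at(c,P,at if 0 else (500,303),.018,30,.003))
```

```text
0.04498006175333429
placed [ 0.4336 -0.2938] hit False 0.013144112351956932 t 16.3417
width 0.03860331664896269 0.03912002843754885 F 51.78428649902344 t 20.1667
bolt (np.float64(0.06136671672917321), 125, array([ 0.35456228, -0.28240836], dtype=float32), ((354.5406799316406, -282.5683288574219), (19.515151977539062, 19.02529525756836), 44.379302978515625), ((354.72442626953125, -283.3042907714844), 10.357307434082031))
bl (np.float64(0.018923673026051666), 481, array([ 0.4336928 , -0.29400638], dtype=float32), ((433.412353515625, -294.2381286621094), (44.42059326171875, 44.81178665161133), 28.816083908081055), ((433.7751770019531, -294.3094787597656), 23.337574005126953))
```

View pics/t3.png

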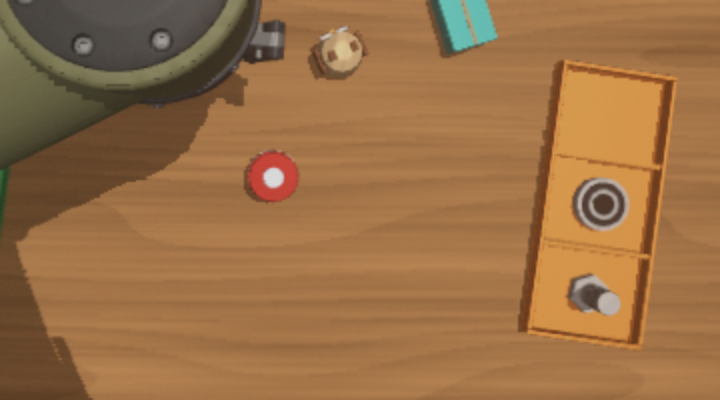

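The bearing is flat at crop (601,204) and the bolt upright at (595,297), both at the correct heights. The carton is held. Next come the yellow carton, tin and small bearing.

Run:
```python
from act import *
import cv2
place("o",1,.0185)
w=pick((.458,-.0016),0,.015)
if .038<w<.048: place("g",-1,.0205)
w=pick((.6976,-.010),0,.003)
if .03<w<.038: place("g",0,.013)
set_joints([-0.798,0.04,0.085,0,-1.615,-0.334])
c=camera("top");np.savez("t4.npz",**c);cv2.imwrite("pics/t4.png",c["image"][...,::-1])
from h import *
P=cloud(c);np.set_printoptions(precision=4,suppress=True)
for n,k,kk,h in[("bolt","o",-1,.061),("bl","o",0,.018),("yel","o",1,.038),("tin","g",-1,.054),("bs","g",0,.015)]:
    t,al=T[k];g=t+.08*kk*np.array([np.cos(al),np.sin(al)])
    m=(np.hypot(*(P[...,:2]-g).transpose(2,0,1))<.035)&(abs(P[...,2]-h)<.004);q=P[m];print(n,len(q),np.median(q[:,2]),q[:,2].std(),q.mean(0)[:2]-g)
for n,uv,h in[("blue",(400,161),.04),("nut",(285,164),.024),("owl",(369,226),.05)]: print(n,top_at(c,P,uv,h)[2])
print(current_t(),current_gripper_width())
```

```text
placed [ 0.51279203 -0.30514121] hit False 0.0185286789126267 t 24.2
width 0.04163183670685392 0.041720522245021124 F 50.72050094604492 t 27.75
placed [0.38250795 0.29660076] hit False 0.020517862369178495 t 31.4833
width 0.032205151472675476 0.032147086332538335 F 49.62017118930817 t 35.6667
placed [0.462  0.2876] hit False 0.013132563503880298 t 39.7667
bolt 122 0.061318889358033694 0.0013585068406296928 [0.0001 0.    ]
bl 523 0.018986301928295195 0.0015399736417043208 [0.0002 0.0001]
yel 731 0.03843776655254562 0.0013506114846112277 [-0.0006 -0.0004]
tin 462 0.054132091505334254 0.0013583625243653288 [-0.0012 -0.0019]
bs 299 0.015489486125719733 0.0014119224651220773 [-0.0026 -0.0025]
blue [ 0.6819 -0.113 ]
nut [0.6768 0.1109]
owl [ 0.567  -0.0589]
42.8417 0.08522313312964268
```

View pics/t4.png

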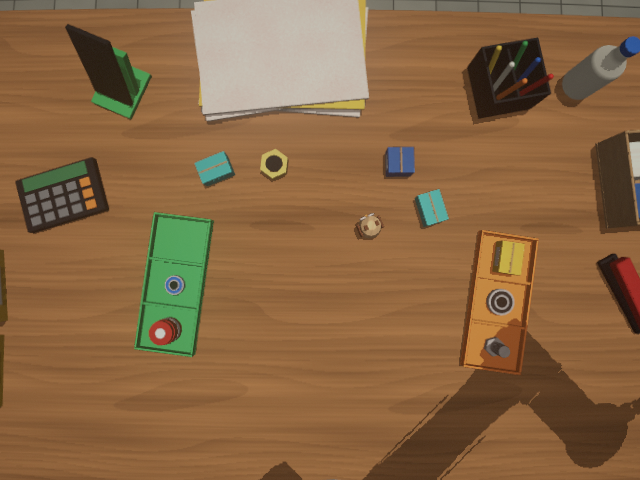

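The picture shows all five in their compartments: yellow carton (509,258), large bearing (501,302), bolt (498,348), small bearing (174,285) and tin (163,332). Their heights are correct, and the blue carton, nut and owl haven't moved.

```bash
python3 -c "
from workcell import *
print(sign_off())"
```

```text
the job is handed in; nothing more can be done
None
```

Both kits are made up and handed in at about 43 s: the last camera check put all five things within 4 mm of their compartment centres at the right heights, and the blue carton, nut and owl hadn't moved; the hand-in call returned no verdict.

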